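# Let the lid of the soap press down on its ratchet crank and lock it

### The job

Close the soap press: take the crank by its black grip, lift the grip to raise the pawl clear of the ratchet teeth, and let the crank turn back slowly under the load of the lid, keeping hold of it so that the lid never drops, until the lid lies fully home on the mould; then let the pawl back down. Then lock the lid: turn the winged stud until its bar lines up with the slot under it, push it in, give it a quarter turn so that it stays caught, and let go. Leave the soap slab, the stamp and the pot where they stand.

Things in the scene. Friction and masses are not known exactly. Their poses are not given: they have to be found in the camera images.
- press: Fixed mould press; origin under its base at table height, z up. Base 190 (x) by 400 mm (y -170 to 230). At (0,-110): white winch column 100 x 85 mm with a steel ratchet ring of radius 78 mm on top, 24 teeth 8 mm high, tips at z = 136. At (0,85): plywood mould 150 x 130 mm, rim at z = 70, under the aluminium lid. At (0,190): fixed keeper plate, top at z = 70, with the stud's slot along x.
- crank_axis (a point): Point on the crank's vertical axis, at (0,-110,160) mm in the press's frame.
- crank (a joint): Crank angle (rad), 0 with the lid home and the crank pointing to the press's -y; at c it points c clockwise (seen from above) from there. Letting down turns it counterclockwise. The lid's weight (0.6 to 0.95 kg) always drives it that way with about 2 to 3 N at the grip; the pawl between the ring's teeth (every 0.262 rad) blocks it. Let go, the pawl drops into the next gap and holds.
- pawl (a joint): Height of pawl and grip above their lowest place (m), 0 to 0.014 (stop). Above 0.0085 the pawl is clear of the teeth; a spring of 2.5 to 4 N pushes it down, and where it meets a gap it drops to 0.
- grip_mid (a point): Middle of the black upright grip on the crank's end, 65 mm from the axis, at z = 172 mm with the pawl down: diameter 26 from z = 157 to 187, a lip of diameter 32 above, top at 196. It lifts with the pawl and spins freely about itself, so the hand need not turn while the crank turns. Crank arm below: 24 mm wide, top at z = 150.
- lid (a joint): Height of the lid above home (m): 0 is fully home on the mould rim; 0.025 times the crank angle. Slowly means the lid sinking at less than about 50 mm/s (0.13 m/s at the grip).
- stud_grip (a point): Centre of the steel wing of the locking stud on the lid's ear, at (0,190) mm in the press's frame; z = 115.5 mm with the lid home and stud out; rides on the lid. Wing: 34 mm long along this point's x axis, 10 thick (y), 25 high; ear's top below it at z = 82 with the lid home. The stud's cross-bar under the ear, 24 x 6 mm, is parallel to the wing.
- stud_turn (a joint): Angle of the stud (rad), counterclockwise from above, -1.62 to 1.62 (stops). At 0 the wing and bar lie along the press's x axis, as does the keeper's slot (28 x 10 mm): the bar enters within about 0.15 rad of 0. A quarter turn either way (about 1.57 or -1.57) locks.
- stud_push (a joint): How far the stud is pushed down (m): 0 out, 0.013 fully in (stop), spring of 2 to 4 N pushing back up. With the lid home and the bar not lined up it stops at 0.002; turning is free from 0.0105 on. Caught behind the slot plate it stays at about 0.010 when let go.
- soap_slab: Bystander: pale soap slab with three green hexagons, 60 x 170 x 40 mm, origin under its middle.
- stamp: Bystander: small steel hand stamp, 36 x 36 x 46 mm, origin under its middle.
- pot: Bystander: white pot, diameter 72, 60 mm tall, origin under its middle.

How it is judged:
On the way, in this order (a step that is already met when the one before it is completed fails the run):
1. the pawl is lifted clear of the teeth while the lid is still up (value of joint pawl above 0.008 m and value of joint lid above 0.02 m), for 0.1 s.
2. the lid is fully home (value of joint lid below 0.0025 m), for 0.2 s.
3. the stud, lined up, is pushed in through the slot with the lid home (value of joint lid below 0.0025 m and value of joint stud_push above 0.008 m), for 0.1 s.
At the end, for the whole second after the job is handed in: The lid lies home on the mould (within 2.5 mm), the pawl is back down between the teeth (within 4 mm), the stud is in (more than 8 mm) and turned at least 1.2 rad either way from the slot, so that it stays caught (all of step 3 and value of joint pawl below 0.004 m and (value of joint stud_turn above 1.2 rad or value of joint stud_turn below -1.2 rad)); the robot touches nothing.
It fails at once if the lid drops (faster than 80 mm/s) (velocity of joint lid below -0.08 m/s).
It fails at once if the soap slab is moved more than 30 mm (distance of soap_slab from where it was at the start of the episode above 0.03 m).
It fails at once if the stamp is moved more than 30 mm (distance of stamp from where it was at the start of the episode above 0.03 m).
It fails at once if the pot is moved more than 30 mm (distance of pot from where it was at the start of the episode above 0.03 m).
It also fails if it takes over 58 s, if anything falls off the work surface, if the arm or the gripper's body presses on something with over 40 N, if the wrist force passes 120 N, or if a joint passes its speed limit or range.

### The arm

A 6-joint arm with a two-finger parallel gripper is mounted at the origin on the work surface. World frame = base frame: x ahead of the robot, y to its left, z up, the work surface at z = 0. Lengths are in m, angles in rad, forces in N, time in s.
With the tool pointing down it reaches from about 0.3 to 0.85 m from the base axis. Payload 4.2 kg.
Tool frame: the origin (TCP) lies on the centre line of the jaws, within the pads' length; the fingertips stand 8 mm ahead of it and the grasp point (between the pads) lies 11 mm behind it (bot.tcp_to_tips is the distance from the TCP to the fingertips, in m); z points along the fingers, y is the line along which they close (so a half turn about z gives the same grasp; the last joint's range is limited). The gripper opens to 91 mm and grips with 3 to 60 N. Pads are 32 mm wide; open, the fingers measure 118 mm over their backs; the gripper's body (76 mm by 178 mm) begins 60 mm behind the grasp point.
Start: joints at [-1.197, 0.32, 1.565, -0, 1.257, -0.02], TCP at [0.221, -0.531, 0.222] pointing down, gripper open.
Joint ranges: [-3.11, 3.11], [-0.84, 2.01], [0.21, 2.61], [-1.34, 4.49], [0.05, 2.63], [-2.56, 2.56]. Speed limits (rad/s): [2.57, 2.57, 3.14, 3.14, 3.14, 3.14].

### API

Orientations are given as a rotation vector (axis times angle).
In Python, from plant import bot gives the robot as it stands.
- The arm moves only by the tool play_rows, never from a script. Its argument "deltas" is a list of rows, each an object with "offset": the shift along the world's x, y, z in units of 1 m (1.0 is 1 m), a list of three; "rotation": the turn, a rotation vector about the world's x, y, z in units of 2 rad (1.0 is 2 rad), a list of three; "claw": the opening, from -1 (shut) to 1 (fully open). A call has exactly 5 rows; each row is the pose to reach, as a shift and turn from the pose commanded when the call began; what a row does not reach only later rows make up. A row lasts 1/10 s, in which the tool goes at most 50 mm and 8.59 degrees, less where a joint would pass 70% of its speed; a pose out of reach is approached as far as the arm can. A call with a number of a shift or a turn outside -1 to 1 is refused whole. A call with a gripper value outside its range is refused whole. The fingers move at their own pace and stop on an object; "grip_force" is the grip in N (left out, the last holds). Time passes only in rows, so rows that repeat a pose let the fingers close, or fill a call up. It gives the time, the measured TCP pose, the force, the opening and the grip force at its end, in the units of the state.
- bot.get_obs(): the state, without advancing time (a new reading comes with each control period).
- bot.snapshot(name): name is "scene" or "side" or "wrist"; returns the picture (384x512x3 uint8, red, green, blue); there is no depth.
- bot.camera_info(name): a dict with "intrinsics" (3x3 intrinsics, pixels), "R" (3x3) and "t" (3): a world point X has camera coordinates R X + t. Camera axes: x right, y down, z forward; pixel columns grow to the right and rows downward; lengths in m; the calibration is good to about 2 mm. A picture is of the moment at which its call begins: read the wrist's pose just before it. camera_info takes no time and is no camera call; for the wrist camera it gives the pose at the moment of the call.
- bot.finish_job(): hands the job in; it is judged then, once.
Trained networks look in the newest picture that a camera, given by its name, has taken for a name from the list of things; names that differ only in an ending like _2 or _b are one class to them, and where a whole thing is asked for, a point or a joint stands for the part that bears it (a point fixed in the world has none). Each returns a list of dicts, best first, with "p" (0 to 1); they miss things now and then, are a little off and sometimes report something else, mostly with a low value. They report only what shows in the picture. A call takes as long as a camera call.
- bot.search_frame(camera, target): "position" ([column, row] in pixels, amid what is visible of it).
- bot.pinpoint(camera, target): "position" ([column, row] in pixels: a listed point, or the origin of a listed thing).
The state is a dict: "time_s": time; "q": joint angles; "dq": joint speeds; "effort": joint torques, N m; "eef_pos": TCP position; "eef_rot": TCP orientation; "wrist_force": force on the tool from outside, world axes, zero at the start; "moment": the same for the moment, N m; "width": opening from 0.0 (shut) to 1.0 (fully open); "grasp_force": force on a finger pad.
Only numpy, scipy, OpenCV 4.12 (cv2) and the standard library are available. Lean on these libraries where they do the work, as an engineer would, in place of code of your own. Each camera call takes 0.05 s, during which the arm holds its last target. There are 200 camera calls.

## Working session

There is one attempt and no reset: what is moved stays moved. The work goes in short steps, Python scripts to look and compute and a tool call to move; the robot and the scene stay as the last step left them, time stands still between calls to the robot, and variables do not carry over. Pictures are saved under pics/ and viewed, at most 10 in all, crops included, and the job is handed in when it is done.

Besides the shell and the picture viewer there is one more tool, called after "Emit:" as name([rows], argument=value, ...), one row to a line, values as JSON. play_rows: Moves the arm, as the interface text tells. Shifts and turns lie within -1 to 1; 1 stands for 1 m of shift or 2 rad of turn. Its arguments: {"type":"object","properties":{"deltas":{"type":"array","items":{"type":"object","properties":{"offset":{"type":"array","items":{"type":"number"}},"rotation":{"type":"array","items":{"type":"number"}},"claw":{"type":"number"}}}},"grip_force":{"type":"number"}},"required":["deltas"]}

```bash
mkdir -p pics; cat > h.py <<'E'
import numpy as np, cv2
from plant import bot
def look(names=("scene","side","wrist"),targets=("press","crank_axis","grip_mid","stud_grip","soap_slab","stamp","pot")):
    out={}
    for n in names:
        ci=bot.camera_info(n); im=bot.snapshot(n); out[n]=(im,ci)
        for t in targets:
            r=bot.pinpoint(n,t)
            print(n,t,[(np.round(d["position"],1).tolist(),round(d["p"],2)) for d in r[:2]])
    return out
def ray(ci,uv):
    K,R,t=map(np.array,(ci["intrinsics"],ci["R"],ci["t"]))
    return -R.T@t, R.T@np.linalg.solve(K,[*uv,1])
def at_z(ci,uv,z):
    c,d=ray(ci,uv); return c+d*(z-c[2])/d[2]
def tri(l):
    A=np.zeros((3,3));b=np.zeros(3)
    for ci,uv in l:
        c,d=ray(ci,uv); d=d/np.linalg.norm(d); P=np.eye(3)-np.outer(d,d); A+=P;b+=P@c
    return np.linalg.solve(A,b)
def proj(ci,X):
    K,R,t=map(np.array,(ci["intrinsics"],ci["R"],ci["t"])); p=K@(R@np.array(X)+t); return p[:2]/p[2]
E
python3 - <<'E'
from h import *
o=look()
cv2.imwrite("pics/a.png",np.hstack([cv2.resize(o[n][0],(400,300)) for n in("scene","side")])[:,:,::-1])
cv2.imwrite("pics/s.png",cv2.resize(o["scene"][0],(800,600))[:,:,::-1])
s=bot.get_obs();print(s)
E
```

```text
scene press [([254.1, 222.5], 0.74)]
scene crank_axis [([234.0, 235.2], 0.65)]
scene grip_mid [([202.8, 215.4], 0.62)]
scene stud_grip [([251.2, 222.8], 0.58), ([285.8, 112.2], 0.45)]
scene soap_slab [([207.5, 173.8], 0.9)]
scene stamp [([308.9, 296.0], 0.81)]
scene pot []
side press [([258.6, 217.6], 0.88)]
side crank_axis [([256.1, 229.3], 0.97), ([222.2, 222.8], 0.3)]
side grip_mid [([223.1, 222.6], 0.76)]
side stud_grip [([262.6, 116.1], 0.62)]
side soap_slab [([198.2, 188.5], 0.92)]
side stamp [([323.0, 263.0], 0.59)]
side pot [([322.9, 199.4], 0.9)]
wrist press []
wrist crank_axis []
wrist grip_mid []
wrist stud_grip []
wrist soap_slab []
wrist stamp []
wrist pot []
{'time_s': 1.2, 'q': array([-1.19704218e+00,  3.19596513e-01,  1.56448823e+00, -4.38906333e-05,
        1.25743311e+00, -1.99984235e-02]), 'dq': array([ 1.81897223e-05, -1.41819736e-03,  9.43329230e-04,  1.07275250e-03,
       -1.08550373e-03, -1.81234717e-04]), 'effort': array([-1.29409054e-03, -4.12360525e+01, -2.32229269e+01,  7.25607388e-02,
        3.75087652e-02,  1.91274529e-05]), 'eef_pos': array([ 0.22059482, -0.53101193,  0.22198252]), 'eef_rot': array([ 3.08082099e+00,  6.14522261e-01, -4.38872169e-05]), 'wrist_force': array([-0.61077298, -0.74616672,  0.18497064]), 'moment': array([0.00573217, 0.01126586, 0.01468378]), 'grasp_force': 0.0, 'width': 1.0000104599573134}
```

View pics/s.png

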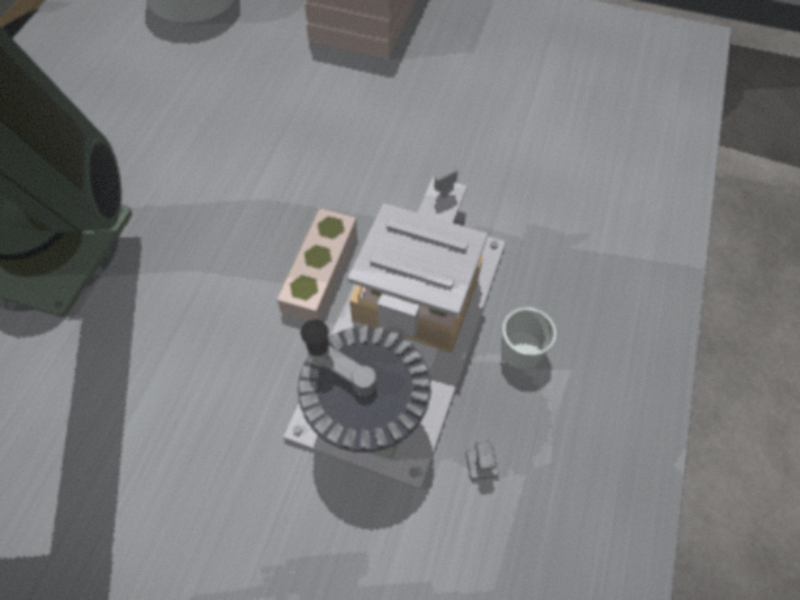

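View pics/a.png

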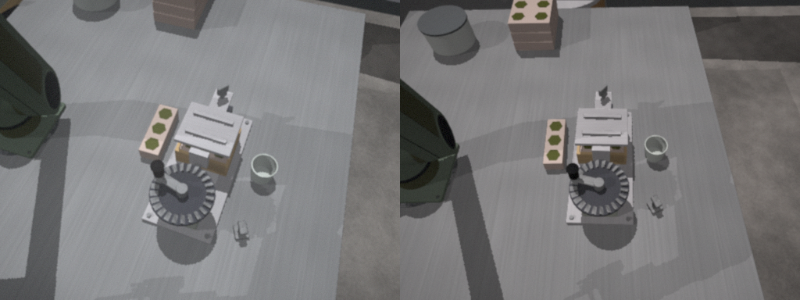

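```bash
python3 - <<'E'
from h import *
S=bot.camera_info("scene");D=bot.camera_info("side")
for n,a,b in [("press",(254.1,222.5),(258.6,217.6)),("axis",(234,235.2),(256.1,229.3)),("grip",(202.8,215.4),(223.1,222.6)),("stud",(285.8,112.2),(262.6,116.1)),("slab",(207.5,173.8),(198.2,188.5)),("stamp",(308.9,296),(323,263))]:
    X=tri([(S,a),(D,b)]);print(n,X.round(4),proj(S,X).round(1)-a,proj(D,X).round(1)-b)
print("axis z.16",at_z(S,(234,235.2),.16),at_z(D,(256.1,229.3),.16))
print("grip z.172",at_z(S,(202.8,215.4),.172),at_z(D,(223.1,222.6),.172))
print(ray(S,(256,192)),ray(D,(256,192)))
E
```

```text
press [ 0.5758 -0.0007 -0.002 ] [0.1 0.5] [-0.2 -0.4]
axis [ 0.5744 -0.1161  0.1715] [0.1 1.1] [-0.4 -0.9]
grip [ 0.5095 -0.0974  0.1687] [0.2 2.1] [-0.7 -1.8]
stud [0.5888 0.1666 0.181 ] [0.2 1.7] [-0.6 -1.4]
slab [ 0.4003  0.1478 -0.1038] [-0.1 -0.6] [0.3 0.5]
stamp [ 0.7309 -0.1074 -0.0436] [-0.2 -0.9] [0.4 0.7]
axis z.16 [ 0.57150941 -0.10946565  0.16      ] [ 0.57489221 -0.11247254  0.16      ]
grip z.172 [ 0.50851489 -0.09508734  0.172     ] [ 0.51149957 -0.10300633  0.172     ]
(array([ 0.69348782, -0.3969088 ,  0.85164498]), array([-0.13945495,  0.47979356, -0.86637092])) (array([ 0.59451624, -0.43842515,  0.82858886]), array([-0.02535148,  0.52370529, -0.8517931 ]))
```

The press stands near (0.575, 0) with almost no yaw. The crank points to about -x at c ≈ 1.75, and the wing looks turned. I'll move over the press so the wrist camera can see it.

Emit:
play_rows([
  {"offset": [0.02,0.02,0.04],"rotation": [0,0,-0.05]},
  {"offset": [0.05,0.05,0.07],"rotation": [0,0,-0.1]},
  {"offset": [0.08,0.08,0.1],"rotation": [0,0,-0.15]},
  {"offset": [0.11,0.12,0.13],"rotation": [0,0,-0.197]},
  {"offset": [0.14,0.15,0.16],"rotation": [0,0,-0.197]},
])

```text
validation failed for argument at $.de...
```

Emit:
play_rows([
  {"offset": [0.03,0.035,0.01],"rotation": [0,0,0]},
  {"offset": [0.06,0.07,0.02],"rotation": [0,0,0]},
  {"offset": [0.09,0.105,0.03],"rotation": [0,0,0]},
  {"offset": [0.12,0.14,0.03],"rotation": [0,0,0]},
  {"offset": [0.15,0.17,0.03],"rotation": [0,0,0]},
])

```text
validation failed for argument at $.de...
```

Emit:
play_rows([
  {"offset": [0.01,0.03,0],"rotation": [0,0,0]},
  {"offset": [0.02,0.06,0],"rotation": [0,0,0]},
  {"offset": [0.02,0.08,0],"rotation": [0,0,0]},
  {"offset": [0.02,0.08,0],"rotation": [0,0,0]},
  {"offset": [0.02,0.08,0],"rotation": [0,0,0]},
])

```text
validation failed for argument at $.de...
```

```bash
python3 - <<'E'
from h import *
o=look(("wrist",))
cv2.imwrite("pics/w.png",cv2.resize(o["wrist"][0],(800,600))[:,:,::-1])
s=bot.get_obs();print(s["time_s"],s["q"],s["eef_pos"],s["eef_rot"],ray(o["wrist"][1],(256,192)))
E
```

```text
wrist press []
wrist crank_axis []
wrist grip_mid []
wrist stud_grip []
wrist soap_slab []
wrist stamp []
wrist pot []
1.6 [-1.19700523e+00  3.19603718e-01  1.56451794e+00 -3.21170427e-05
  1.25742783e+00 -1.99987600e-02] [ 0.22061349 -0.53099132  0.22196683] [ 3.08084312e+00  6.14580576e-01 -3.53097794e-05] (array([ 0.29784224, -0.4981121 ,  0.38491966]), array([-0.26266233, -0.11329188, -0.95823253]))
```

View pics/w.png

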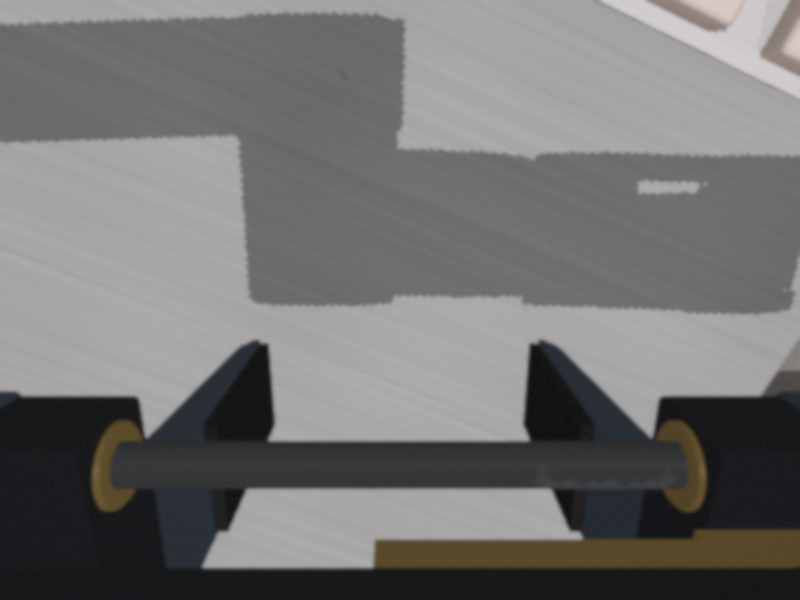

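The wrist picture shows only the table, with the fingers at columns 270 and 530. The moves were refused, most likely because the rows had no claw value, so I'll resend with one.

Emit:
play_rows([
  {"offset": [0.02,0.02,0.04],"rotation": [0,0,-0.05],"claw": 1},
  {"offset": [0.05,0.05,0.07],"rotation": [0,0,-0.1],"claw": 1},
  {"offset": [0.08,0.08,0.1],"rotation": [0,0,-0.15],"claw": 1},
  {"offset": [0.11,0.12,0.13],"rotation": [0,0,-0.197],"claw": 1},
  {"offset": [0.14,0.15,0.16],"rotation": [0,0,-0.197],"claw": 1},
], grip_force=35)

```text
time_s: 2.1
eef_pos: [0.3532, -0.3877, 0.3752]
eef_rot: [-3.142, 0.003, -0.0]
wrist_force: [0.7, -0.7, -0.2]
width: 0.998
grasp_force: 0.0
```

Emit:
play_rows([
  {"offset": [0.03,0.035,0.01],"rotation": [0,0,0],"claw": 1},
  {"offset": [0.06,0.07,0.02],"rotation": [0,0,0],"claw": 1},
  {"offset": [0.09,0.105,0.03],"rotation": [0,0,0],"claw": 1},
  {"offset": [0.12,0.14,0.03],"rotation": [0,0,0],"claw": 1},
  {"offset": [0.14,0.17,0.03],"rotation": [0,0,0],"claw": 1},
])

```text
time_s: 2.6
eef_pos: [0.4943, -0.2174, 0.4042]
eef_rot: [3.141, 0.002, 0.002]
wrist_force: [-0.1, -0.7, 0.0]
width: 1.002
grasp_force: 0.0
```

Emit:
play_rows([
  {"offset": [0.0,0.03,0],"rotation": [0,0,0],"claw": 1},
  {"offset": [0.0,0.06,0],"rotation": [0,0,0],"claw": 1},
  {"offset": [0.0,0.09,0],"rotation": [0,0,0],"claw": 1},
  {"offset": [0.0,0.09,0],"rotation": [0,0,0],"claw": 1},
  {"offset": [0.0,0.09,0],"rotation": [0,0,0],"claw": 1},
])

```text
time_s: 3.1
eef_pos: [0.4927, -0.1292, 0.4042]
eef_rot: [3.141, 0.002, 0.001]
wrist_force: [-0.4, 0.8, -0.1]
width: 1.0
grasp_force: 0.0
```

```bash
python3 - <<'E'
from h import *
o=look(("wrist",))
cv2.imwrite("pics/w2.png",cv2.resize(o["wrist"][0],(800,600))[:,:,::-1])
s=bot.get_obs();print(s["time_s"],s["q"],s["eef_pos"],s["eef_rot"],ray(o["wrist"][1],(256,192)))
E
```

```text
wrist press [([180.2, 91.9], 0.8)]
wrist crank_axis [([245.5, 97.4], 0.93)]
wrist grip_mid [([229.8, 149.2], 0.91)]
wrist stud_grip [([179.5, 90.8], 0.34)]
wrist soap_slab [([132.4, 180.1], 0.69)]
wrist stamp []
wrist pot []
3.5 [-2.80488422e-01  1.55653283e-01  1.33904949e+00 -1.39006676e-04
  1.64709842e+00  1.29150825e+00] [ 0.49264913 -0.13000351  0.40385674] [ 3.14151646e+00 -1.90207717e-03 -3.74965762e-04] (array([ 0.5761476 , -0.12786695,  0.56716556]), array([-0.28547213, -0.00467076, -0.95839448]))
```

View pics/w2.png

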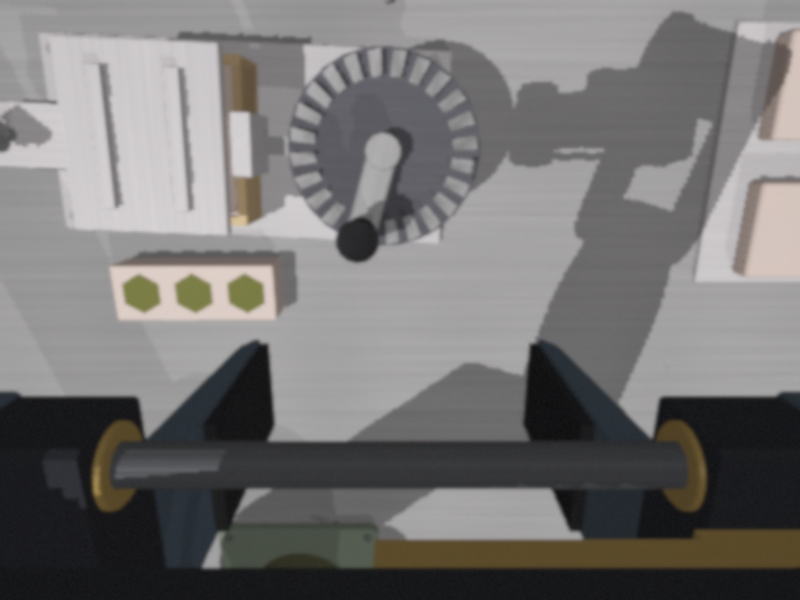

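The wrist picture is clear: hub at (382,150), grip top at (358,240), lid ear on the left edge with the wing partly cut off. I'll fit the press pose from all the views.

```bash
python3 - <<'E'
from h import *
from scipy.optimize import least_squares
C={n:bot.camera_info(n) for n in("scene","side","wrist")}
M=[("scene","p",(254.1,222.5)),("scene","a",(234,235.2)),("scene","g",(202.8,215.4)),("scene","s",(285.8,112.2)),
("side","p",(258.6,217.6)),("side","a",(256.1,229.3)),("side","g",(223.1,222.6)),("side","s",(262.6,116.1)),
("wrist","p",(180.2,91.9)),("wrist","a",(245.5,97.4)),("wrist","g",(229.8,149.2))]
def pts(v):
    x,y,w,c=v; R=np.array([[np.cos(w),-np.sin(w)],[np.sin(w),np.cos(w)]])
    L={"p":(0,0,0),"a":(0,-.11,.16),"g":(-.065*np.sin(c),-.11-.065*np.cos(c),.172),"s":(0,.19,.1155+.025*c)}
    return {k:np.r_[R@l[:2]+(x,y),l[2]] for k,l in L.items()}
f=lambda v:np.concatenate([proj(C[n],pts(v)[k])-uv for n,k,uv in M])
r=least_squares(f,[.575,0,0,1.7],loss="soft_l1")
print(r.x,{k:p.round(4) for k,p in pts(r.x).items()})
for m,e in zip(M,f(r.x).reshape(-1,2)):print(m[:2],e.round(1))
im=bot.snapshot("scene");u,v=map(int,proj(C["scene"],pts(r.x)["s"]))
w=bot.snapshot("side");u2,v2=map(int,proj(C["side"],pts(r.x)["s"]))
cv2.imwrite("pics/st.png",np.hstack([cv2.resize(i[b-25:b+25,a-25:a+25],(400,400),interpolation=2) for i,a,b in((im,u,v),(w,u2,v2))])[:,:,::-1])
E
```

```text
[ 0.57753911 -0.00526702 -0.04154149  1.78427467] {'p': array([ 0.5775, -0.0053,  0.    ]), 'a': array([ 0.573 , -0.1152,  0.16  ]), 'g': array([ 0.5101, -0.0988,  0.172 ]), 's': array([0.5854, 0.1846, 0.1601])}
('scene', 'p') [0.2 2.1]
('scene', 'a') [-0.3  3.1]
('scene', 'g') [0.1 2. ]
('scene', 's') [0.2 1.5]
('side', 'p') [0.5 0.9]
('side', 'a') [-1.   1.3]
('side', 'g') [-0.6 -1.9]
('side', 's') [-1.9 -0.9]
('wrist', 'p') [-1.4 -0.1]
('wrist', 'a') [-2.5 -2. ]
('wrist', 'g') [-0.3  1.3]
```

View pics/st.png

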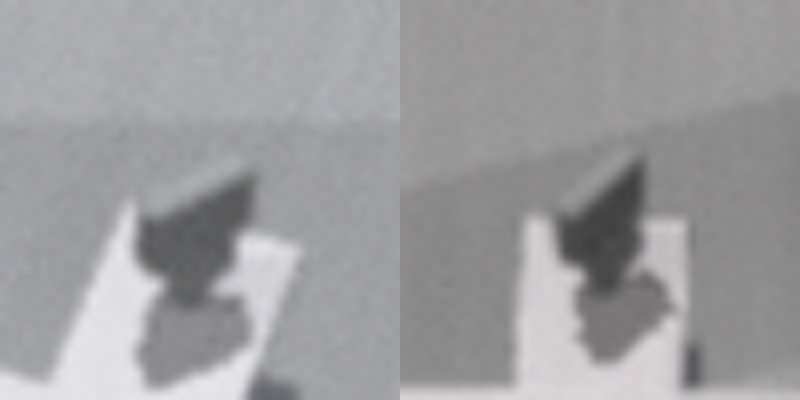

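The wing is turned about +0.7 rad counterclockwise. I'll go down over the grip and measure it once more.

Emit:
play_rows([
  {"offset": [0.005,0.01,-0.04],"rotation": [0,0,0],"claw": 1},
  {"offset": [0.01,0.02,-0.08],"rotation": [0,0,0],"claw": 1},
  {"offset": [0.017,0.031,-0.11],"rotation": [0,0,0],"claw": 1},
  {"offset": [0.017,0.031,-0.11],"rotation": [0,0,0],"claw": 1},
  {"offset": [0.017,0.031,-0.11],"rotation": [0,0,0],"claw": 1},
])

```text
time_s: 4.1
eef_pos: [0.5099, -0.0987, 0.2947]
eef_rot: [3.141, 0.0, 0.0]
wrist_force: [0.4, 0.5, 0.8]
width: 1.002
grasp_force: 0.0
```

```bash
python3 - <<'E'
from h import *
o=look(("wrist",),("grip_mid","crank_axis","press"))
W=o["wrist"][1]
for t,z in(("grip_mid",.172),("crank_axis",.16),("press",0)):
    r=bot.pinpoint("wrist",t)
    if r: print(t,at_z(W,r[0]["position"],z).round(4))
g=cv2.cvtColor(o["wrist"][0],cv2.COLOR_RGB2GRAY)[:200]
m=(g<45).astype(np.uint8);n,l,st,c=cv2.connectedComponentsWithStats(m)
for i in range(1,n):
    if st[i,4]>100: print(st[i],c[i],at_z(W,c[i],.19).round(4))
s=bot.get_obs();print(s["eef_pos"])
E
```

```text
wrist grip_mid [([253.8, 192.0], 0.57)]
wrist crank_axis [([276.3, 117.4], 0.6), ([252.6, 193.7], 0.6)]
wrist press [([187.3, 105.2], 0.95), ([254.2, 193.7], 0.67)]
grip_mid [ 0.5083 -0.0967  0.172 ]
crank_axis [ 0.5727 -0.1164  0.16  ]
press [ 0.5775 -0.008   0.    ]
[240 175  33  25 634] [256.04731861 188.6214511 ] [ 0.5166 -0.0987  0.19  ]
[ 0.50991552 -0.09879941  0.29507569]
```

Emit:
play_rows([
  {"offset": [0,0,-0.04],"rotation": [0,0,0],"claw": 1},
  {"offset": [0,0,-0.08],"rotation": [0,0,0],"claw": 1},
  {"offset": [0,0.001,-0.11],"rotation": [0,0,0],"claw": 1},
  {"offset": [0,0.001,-0.133],"rotation": [0,0,0],"claw": 1},
  {"offset": [0,0.001,-0.133],"rotation": [0,0,0],"claw": 1},
])

```text
time_s: 4.95
eef_pos: [0.5075, -0.0971, 0.1584]
eef_rot: [-3.14, 0.001, 0.01]
wrist_force: [-0.0, -1.2, 0.3]
width: 1.001
grasp_force: 0.0
```

Emit:
play_rows([
  {"offset": [0,0,0],"rotation": [0,0,0],"claw": -0.3},
  {"offset": [0,0,0],"rotation": [0,0,0],"claw": -1},
  {"offset": [0,0,0],"rotation": [0,0,0],"claw": -1},
  {"offset": [0,0,0],"rotation": [0,0,0],"claw": -1},
  {"offset": [0,0,0],"rotation": [0,0,0],"claw": -1},
], grip_force=35)

```text
time_s: 5.45
eef_pos: [0.5099, -0.0975, 0.1616]
eef_rot: [3.141, -0.0, 0.002]
wrist_force: [-0.4, 0.4, 0.1]
width: 0.591
grasp_force: 0.0
```

Emit:
play_rows([
  {"offset": [0,0,0],"rotation": [0,0,0],"claw": -1},
  {"offset": [0,0,0],"rotation": [0,0,0],"claw": -1},
  {"offset": [0,0,0],"rotation": [0,0,0],"claw": -1},
  {"offset": [0,0,0],"rotation": [0,0,0],"claw": -1},
  {"offset": [0,0,0],"rotation": [0,0,0],"claw": -1},
])

```text
time_s: 5.95
eef_pos: [0.5098, -0.0979, 0.1611]
eef_rot: [3.141, -0.0, 0.001]
wrist_force: [0.1, -3.7, 0.1]
width: 0.321
grasp_force: 35.0
```

Emit:
play_rows([
  {"offset": [0,0,0.003],"rotation": [0,0,0],"claw": -1},
  {"offset": [0,0,0.006],"rotation": [0,0,0],"claw": -1},
  {"offset": [0,0,0.009],"rotation": [0,0,0],"claw": -1},
  {"offset": [0,0,0.0115],"rotation": [0,0,0],"claw": -1},
  {"offset": [0,0,0.0115],"rotation": [0,0,0],"claw": -1},
])

```text
time_s: 6.45
eef_pos: [0.5098, -0.0975, 0.1727]
eef_rot: [3.141, -0.0, 0.001]
wrist_force: [1.9, -3.8, -5.5]
width: 0.323
grasp_force: 35.0
```

```bash
python3 - <<'E'
from h import *
s=bot.get_obs();print(s["eef_pos"],s["wrist_force"],s["width"])
p=s["eef_pos"][:2]
a=np.array([.573,-.1158]);w=-.0415;w2=w-np.pi/2
d=p-a;c0=(w2-np.arctan2(d[1],d[0]))%(2*np.pi);print("c",c0,"r",np.hypot(*d))
for c in np.arange(0,c0,.13)[::-1]:
    th=w2-c; print(round(c,2),(a+.065*np.array([np.cos(th),np.sin(th)])-p).round(4))
E
```

```text
[ 0.50981034 -0.09752496  0.17274818] [ 1.91696565 -3.83656419 -5.47340861] 0.32255586951398474
c 1.810824283687559 r 0.06577925529645201
1.69 [-0.001  -0.0079]
1.56 [-0.0018 -0.0163]
1.43 [-0.0015 -0.0247]
1.3 [-0.0001 -0.033 ]
1.17 [ 0.0023 -0.0411]
1.04 [ 0.0058 -0.0488]
0.91 [ 0.0103 -0.056 ]
0.78 [ 0.0156 -0.0625]
0.65 [ 0.0217 -0.0683]
0.52 [ 0.0286 -0.0733]
0.39 [ 0.036  -0.0773]
0.26 [ 0.0439 -0.0803]
0.13 [ 0.0521 -0.0823]
0.0 [ 0.0605 -0.0832]
```

The spring load shows at the wrist, so the pawl is lifted. Now I'll let the crank back along the arc.

Emit:
play_rows([
  {"offset": [-0.0005,-0.004,0],"rotation": [0,0,0],"claw": -1},
  {"offset": [-0.001,-0.008,0],"rotation": [0,0,0],"claw": -1},
  {"offset": [-0.0014,-0.012,0],"rotation": [0,0,0],"claw": -1},
  {"offset": [-0.0018,-0.0163,0],"rotation": [0,0,0],"claw": -1},
  {"offset": [-0.0017,-0.0205,0],"rotation": [0,0,0],"claw": -1},
])

```text
time_s: 6.95
eef_pos: [0.5071, -0.1182, 0.1722]
eef_rot: [-3.141, 0.001, 0.003]
wrist_force: [-1.5, -2.2, -4.9]
width: 0.322
grasp_force: 35.0
```

Emit:
play_rows([
  {"offset": [0.0002,-0.0042,0],"rotation": [0,0,0],"claw": -1},
  {"offset": [0.0008,-0.0085,0],"rotation": [0,0,0],"claw": -1},
  {"offset": [0.0016,-0.0125,0],"rotation": [0,0,0],"claw": -1},
  {"offset": [0.0027,-0.0166,0],"rotation": [0,0,0],"claw": -1},
  {"offset": [0.004,-0.0206,0],"rotation": [0,0,0],"claw": -1},
])

```text
time_s: 7.45
eef_pos: [0.5113, -0.139, 0.1723]
eef_rot: [3.141, -0.0, -0.003]
wrist_force: [-4.4, -3.3, -3.9]
width: 0.324
grasp_force: 35.0
```

Emit:
play_rows([
  {"offset": [0.0016,-0.0039,0],"rotation": [0,0,0],"claw": -1},
  {"offset": [0.0035,-0.0077,0],"rotation": [0,0,0],"claw": -1},
  {"offset": [0.0057,-0.0114,0],"rotation": [0,0,0],"claw": -1},
  {"offset": [0.008,-0.0149,0],"rotation": [0,0,0],"claw": -1},
  {"offset": [0.0106,-0.0182,0],"rotation": [0,0,0],"claw": -1},
])

```text
time_s: 7.95
eef_pos: [0.5222, -0.1579, 0.1724]
eef_rot: [3.14, 0.0, -0.002]
wrist_force: [-3.9, -5.7, -5.1]
width: 0.323
grasp_force: 35.0
```

Emit:
play_rows([
  {"offset": [0.0022,-0.0038,0],"rotation": [0,0,0],"claw": -1},
  {"offset": [0.005,-0.007,0],"rotation": [0,0,0],"claw": -1},
  {"offset": [0.0082,-0.0098,0],"rotation": [0,0,0],"claw": -1},
  {"offset": [0.0116,-0.0125,0],"rotation": [0,0,0],"claw": -1},
  {"offset": [0.0152,-0.0149,0],"rotation": [0,0,0],"claw": -1},
])

```text
time_s: 8.45
eef_pos: [0.5384, -0.1722, 0.1726]
eef_rot: [3.141, -0.0, 0.001]
wrist_force: [-1.4, -4.6, -5.0]
width: 0.321
grasp_force: 35.0
```

Emit:
play_rows([
  {"offset": [0.0037,-0.0021,0],"rotation": [0,0,0],"claw": -1},
  {"offset": [0.0075,-0.004,0],"rotation": [0,0,0],"claw": -1},
  {"offset": [0.0114,-0.0056,0],"rotation": [0,0,0],"claw": -1},
  {"offset": [0.0155,-0.007,0],"rotation": [0,0,0],"claw": -1},
  {"offset": [0.0197,-0.008,0],"rotation": [0,0,0],"claw": -1},
])

```text
time_s: 8.95
eef_pos: [0.5588, -0.1802, 0.1727]
eef_rot: [3.14, -0.0, 0.004]
wrist_force: [0.0, -4.4, -4.3]
width: 0.321
grasp_force: 35.0
```

Emit:
play_rows([
  {"offset": [0.003,-0.0006,0],"rotation": [0,0,0],"claw": -1},
  {"offset": [0.006,-0.001,0],"rotation": [0,0,0],"claw": -1},
  {"offset": [0.009,-0.0012,0],"rotation": [0,0,0],"claw": -1},
  {"offset": [0.012,-0.0012,0],"rotation": [0,0,0],"claw": -1},
  {"offset": [0.013,-0.0012,0],"rotation": [0,0,0],"claw": -1},
])

```text
time_s: 9.45
eef_pos: [0.5698, -0.1815, 0.1721]
eef_rot: [3.14, 0.0, -0.004]
wrist_force: [-4.9, -6.6, -4.6]
width: 0.324
grasp_force: 35.0
```

Emit:
play_rows([
  {"offset": [0.001,0,0],"rotation": [0,0,0],"claw": -1},
  {"offset": [0.002,0,0],"rotation": [0,0,0],"claw": -1},
  {"offset": [0.002,0,0],"rotation": [0,0,0],"claw": -1},
  {"offset": [0.002,0,0],"rotation": [0,0,0],"claw": -1},
  {"offset": [0.002,0,0],"rotation": [0,0,0],"claw": -1},
])

```text
time_s: 9.95
eef_pos: [0.5699, -0.1814, 0.1716]
eef_rot: [3.141, 0.0, -0.01]
wrist_force: [-6.9, -7.2, -4.5]
width: 0.32
grasp_force: 35.0
```

It is on the stop, so the lid is home. Lowering the pawl.

Emit:
play_rows([
  {"offset": [-0.001,0,-0.003],"rotation": [0,0,0],"claw": -1},
  {"offset": [-0.001,0,-0.006],"rotation": [0,0,0],"claw": -1},
  {"offset": [-0.001,0,-0.009],"rotation": [0,0,0],"claw": -1},
  {"offset": [-0.001,0,-0.0115],"rotation": [0,0,0],"claw": -1},
  {"offset": [-0.001,0,-0.0115],"rotation": [0,0,0],"claw": -1},
])

```text
time_s: 10.45
eef_pos: [0.5699, -0.1815, 0.1612]
eef_rot: [3.14, 0.0, -0.006]
wrist_force: [-6.0, -5.4, -2.2]
width: 0.324
grasp_force: 35.0
```

Emit:
play_rows([
  {"offset": [-0.001,0,0],"rotation": [0,0,0],"claw": 0.05},
  {"offset": [-0.001,0,0],"rotation": [0,0,0],"claw": 0.05},
  {"offset": [-0.001,0,0],"rotation": [0,0,0],"claw": 0.05},
  {"offset": [-0.001,0,0],"rotation": [0,0,0],"claw": 0.05},
  {"offset": [-0.001,0,0],"rotation": [0,0,0],"claw": 0.05},
])

```text
time_s: 10.95
eef_pos: [0.5709, -0.1804, 0.1613]
eef_rot: [-3.141, 0.0, -0.001]
wrist_force: [-0.5, -0.2, 0.2]
width: 0.524
grasp_force: 0.0
```

Emit:
play_rows([
  {"offset": [0,0,0.03],"rotation": [0,0,0],"claw": 0.05},
  {"offset": [0,0,0.07],"rotation": [0,0,0],"claw": 0.05},
  {"offset": [0,0.01,0.11],"rotation": [0,0,0],"claw": 0.05},
  {"offset": [0,0.04,0.14],"rotation": [0,0,0],"claw": 0.05},
  {"offset": [0,0.08,0.15],"rotation": [0,0,0],"claw": 0.05},
])

```text
time_s: 11.45
eef_pos: [0.5719, -0.1012, 0.3151]
eef_rot: [3.14, -0.004, 0.012]
wrist_force: [-0.3, 0.2, -0.4]
width: 0.526
grasp_force: 0.0
```

Emit:
play_rows([
  {"offset": [0,0.05,0],"rotation": [0,0,0],"claw": 0.05},
  {"offset": [0,0.1,0],"rotation": [0,0,0],"claw": 0.05},
  {"offset": [0,0.15,0],"rotation": [0,0,0],"claw": 0.05},
  {"offset": [0.005,0.195,0],"rotation": [0,0,0],"claw": 0.05},
  {"offset": [0.01,0.235,0],"rotation": [0,0,0],"claw": 0.05},
])

```text
time_s: 11.95
eef_pos: [0.5801, 0.1368, 0.3113]
eef_rot: [-3.141, -0.001, -0.001]
wrist_force: [0.9, -0.3, 0.0]
width: 0.522
grasp_force: 0.0
```

Emit:
play_rows([
  {"offset": [0.002,0.04,-0.02],"rotation": [0,0,0],"claw": 0.05},
  {"offset": [0.003,0.05,-0.04],"rotation": [0,0,0],"claw": 0.05},
  {"offset": [0.003,0.05,-0.05],"rotation": [0,0,0],"claw": 0.05},
  {"offset": [0.003,0.05,-0.05],"rotation": [0,0,0],"claw": 0.05},
  {"offset": [0.003,0.05,-0.05],"rotation": [0,0,0],"claw": 0.05},
])

```text
time_s: 12.45
eef_pos: [0.5838, 0.1833, 0.2617]
eef_rot: [3.142, -0.002, 0.001]
wrist_force: [0.1, 0.7, 0.7]
width: 0.521
grasp_force: 0.0
```

```bash
python3 - <<'E'
from h import *
o=look(("wrist","scene","side"),("stud_grip","grip_mid","crank_axis","press"))
for n in o:
    r=bot.pinpoint(n,"stud_grip")
    if r: print(n,at_z(o[n][1],r[0]["position"],.1155).round(4))
    r=bot.pinpoint(n,"grip_mid")
    if r: print(n,"grip",at_z(o[n][1],r[0]["position"],.172).round(4))
cv2.imwrite("pics/w3.png",np.hstack([cv2.resize(o["wrist"][0][40:340,100:400],(400,400)),cv2.resize(o["scene"][0][80:330,120:370],(400,400))])[:,:,::-1])
s=bot.get_obs();print(s["time_s"],s["q"],s["eef_pos"],s["eef_rot"])
E
```

```text
wrist stud_grip [([253.7, 184.4], 0.67)]
wrist grip_mid [([254.3, 185.0], 0.32)]
wrist crank_axis []
wrist press [([400.9, 165.0], 0.68)]
scene stud_grip [([282.1, 129.1], 0.52)]
scene grip_mid [([220.4, 268.9], 0.84)]
scene crank_axis [([231.7, 236.8], 0.92)]
scene press [([253.9, 220.3], 0.77)]
side stud_grip []
side grip_mid [([250.8, 262.1], 0.52)]
side crank_axis [([256.7, 225.9], 0.65)]
side press [([257.4, 215.8], 0.9)]
wrist [0.5829 0.1854 0.1155]
wrist grip [0.5978 0.1848 0.172 ]
scene [0.5818 0.178  0.1155]
scene grip [ 0.5719 -0.1791  0.172 ]
side grip [ 0.5657 -0.1842  0.172 ]
13.5 [ 2.87083647e-01  3.58449004e-01  1.40813728e+00 -9.11298860e-05
  1.37508112e+00  1.85807118e+00] [0.58343906 0.18421444 0.2609821 ] [ 3.14148574e+00 -2.72495777e-04 -7.28371955e-05]
```

View pics/w3.png

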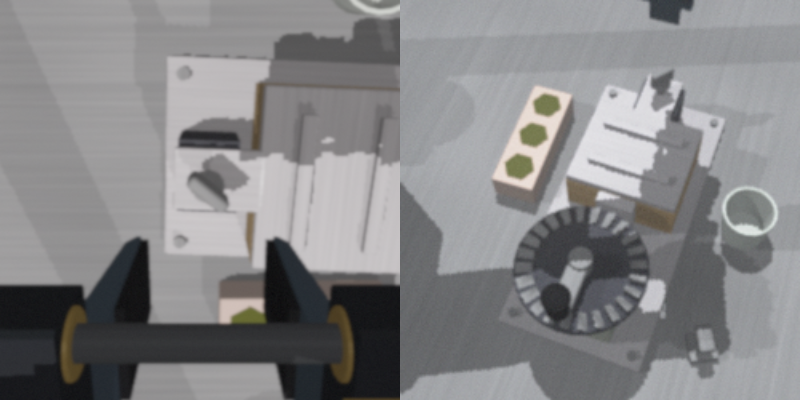

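The lid lies on the mould and the grip points to -y. The wing runs from about (190,177) to (226,205) in the crop, so its yaw is near 0.89 rad. I'll turn the hand to match and check again.

Emit:
play_rows([
  {"offset": [0,0,-0.01],"rotation": [0,0,0.07],"claw": 0.05},
  {"offset": [0,0,-0.02],"rotation": [0,0,0.14],"claw": 0.05},
  {"offset": [0,0,-0.04],"rotation": [0,0,0.21],"claw": 0.05},
  {"offset": [0,0,-0.06],"rotation": [0,0,0.28],"claw": 0.05},
  {"offset": [0,0,-0.06],"rotation": [0,0,0.35],"claw": 0.05},
])

```text
time_s: 14.0
eef_pos: [0.5817, 0.1837, 0.1979]
eef_rot: [-2.948, -1.085, 0.01]
wrist_force: [0.2, 1.6, -0.3]
width: 0.527
grasp_force: 0.0
```

Emit:
play_rows([
  {"offset": [0,0,0],"rotation": [0,0,0.05],"claw": 0.05},
  {"offset": [0,0,0],"rotation": [0,0,0.09],"claw": 0.05},
  {"offset": [0,0,0],"rotation": [0,0,0.09],"claw": 0.05},
  {"offset": [0,0,0],"rotation": [0,0,0.09],"claw": 0.05},
  {"offset": [0,0,0],"rotation": [0,0,0.09],"claw": 0.05},
])

```text
time_s: 14.5
eef_pos: [0.5835, 0.1842, 0.2011]
eef_rot: [2.843, 1.336, 0.0]
wrist_force: [0.4, 0.9, 0.4]
width: 0.525
grasp_force: 0.0
```

```bash
python3 - <<'E'
from h import *
o=look(("wrist",),("stud_grip",))
r=bot.pinpoint("wrist","stud_grip")
if r: print(at_z(o["wrist"][1],r[0]["position"],.1155).round(4))
cv2.imwrite("pics/w4.png",cv2.resize(o["wrist"][0][110:300,160:350],(600,600))[:,:,::-1])
np.save("ci.npy",o["wrist"][1],allow_pickle=True)
s=bot.get_obs();print(s["time_s"],s["q"],s["eef_pos"],s["eef_rot"])
E
```

```text
wrist stud_grip [([254.1, 206.2], 0.67)]
[0.5818 0.1832 0.1155]
14.65 [ 2.87069898e-01  3.90582432e-01  1.50989292e+00 -9.06493370e-05
  1.24102394e+00  9.78581840e-01] [0.58344802 0.18420956 0.20102585] [2.84273062e+00 1.33711079e+00 1.24461561e-04]
```

View pics/w4.png

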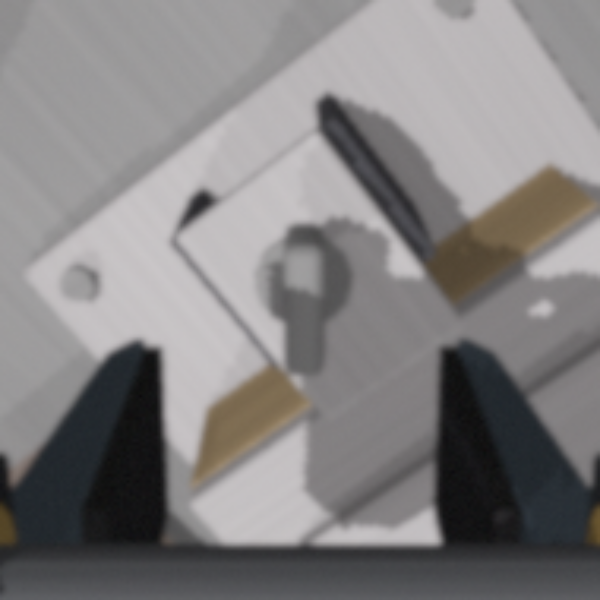

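The wing is upright in the picture at column 304, centred between the fingers, so it is lined up with the hand. Descending to grip it.

Emit:
play_rows([
  {"offset": [-0.001,-0.0005,-0.03],"rotation": [0,0,0],"claw": 0.05},
  {"offset": [-0.001,-0.0005,-0.06],"rotation": [0,0,0],"claw": 0.05},
  {"offset": [-0.001,-0.0005,-0.08],"rotation": [0,0,0],"claw": 0.05},
  {"offset": [-0.001,-0.0005,-0.094],"rotation": [0,0,0],"claw": 0.05},
  {"offset": [-0.001,-0.0005,-0.094],"rotation": [0,0,0],"claw": -0.5},
])

```text
time_s: 15.15
eef_pos: [0.581, 0.1832, 0.1048]
eef_rot: [-2.842, -1.337, 0.007]
wrist_force: [0.4, 0.2, -0.0]
width: 0.466
grasp_force: 0.0
```

Emit:
play_rows([
  {"offset": [0,0,0],"rotation": [0,0,0],"claw": -1},
  {"offset": [0,0,0],"rotation": [0,0,0],"claw": -1},
  {"offset": [0,0,0],"rotation": [0,0,0],"claw": -1},
  {"offset": [0,0,0],"rotation": [0,0,0],"claw": -1},
  {"offset": [0,0,0],"rotation": [0,0,0],"claw": -1},
], grip_force=35)

```text
time_s: 15.65
eef_pos: [0.5835, 0.1837, 0.108]
eef_rot: [2.842, 1.337, 0.004]
wrist_force: [2.0, -2.5, 1.6]
width: 0.255
grasp_force: 35.0
```

Emit:
play_rows([
  {"offset": [0,0,0],"rotation": [0,0,0],"claw": -1},
  {"offset": [0,0,0],"rotation": [0,0,0],"claw": -1},
  {"offset": [0,0,0],"rotation": [0,0,0],"claw": -1},
  {"offset": [0,0,0],"rotation": [0,0,0],"claw": -1},
  {"offset": [0,0,0],"rotation": [0,0,0],"claw": -1},
])

```text
time_s: 16.15
eef_pos: [0.5832, 0.1837, 0.1072]
eef_rot: [2.842, 1.338, 0.003]
wrist_force: [5.1, -1.6, 1.9]
width: 0.252
grasp_force: 35.0
```

The opening reads 23 mm, too wide for the 10 mm wing. The tips must be on the round collar below it, so I'll open, go up 7 mm and grip again.

Emit:
play_rows([
  {"offset": [0,0,0],"rotation": [0,0,0],"claw": -0.2},
  {"offset": [0,0,0],"rotation": [0,0,0],"claw": -0.2},
  {"offset": [0,0,0.003],"rotation": [0,0,0],"claw": -0.2},
  {"offset": [0,0,0.007],"rotation": [0,0,0],"claw": -0.2},
  {"offset": [0,0,0.007],"rotation": [0,0,0],"claw": -0.2},
])

```text
time_s: 16.65
eef_pos: [0.5823, 0.184, 0.1145]
eef_rot: [-2.842, -1.338, -0.0]
wrist_force: [0.3, -0.7, -0.1]
width: 0.398
grasp_force: 0.0
```

Emit:
play_rows([
  {"offset": [0,0,0],"rotation": [0,0,0],"claw": -1},
  {"offset": [0,0,0],"rotation": [0,0,0],"claw": -1},
  {"offset": [0,0,0],"rotation": [0,0,0],"claw": -1},
  {"offset": [0,0,0],"rotation": [0,0,0],"claw": -1},
  {"offset": [0,0,0],"rotation": [0,0,0],"claw": -1},
])

```text
time_s: 17.15
eef_pos: [0.583, 0.1832, 0.1139]
eef_rot: [2.841, 1.338, 0.001]
wrist_force: [2.2, -2.0, -2.2]
width: 0.106
grasp_force: 35.0
```

Emit:
play_rows([
  {"offset": [0,0,0],"rotation": [0,0,0],"claw": -1},
  {"offset": [0,0,0],"rotation": [0,0,0],"claw": -1},
  {"offset": [0,0,0],"rotation": [0,0,0],"claw": -1},
  {"offset": [0,0,0],"rotation": [0,0,0],"claw": -1},
  {"offset": [0,0,0],"rotation": [0,0,0],"claw": -1},
])

```text
time_s: 17.65
eef_pos: [0.5829, 0.1833, 0.1139]
eef_rot: [2.841, 1.338, 0.001]
wrist_force: [3.8, -4.2, -2.2]
width: 0.109
grasp_force: 35.0
```

The opening is now 9.9 mm, so the wing is held. Turning it to the slot.

Emit:
play_rows([
  {"offset": [0.001,-0.001,0],"rotation": [0,0,-0.05],"claw": -1},
  {"offset": [0.001,-0.001,0],"rotation": [0,0,-0.1],"claw": -1},
  {"offset": [0.001,-0.001,0],"rotation": [0,0,-0.15],"claw": -1},
  {"offset": [0.001,-0.001,0],"rotation": [0,0,-0.2],"claw": -1},
  {"offset": [0.001,-0.001,0],"rotation": [0,0,-0.25],"claw": -1},
])

```text
time_s: 18.15
eef_pos: [0.5832, 0.183, 0.1139]
eef_rot: [-3.086, -0.586, 0.001]
wrist_force: [2.8, -0.4, -2.3]
width: 0.104
grasp_force: 35.0
```

Emit:
play_rows([
  {"offset": [0,0,0],"rotation": [0,0,-0.05],"claw": -1},
  {"offset": [0,0,0],"rotation": [0,0,-0.1],"claw": -1},
  {"offset": [0,0,0],"rotation": [0,0,-0.15],"claw": -1},
  {"offset": [0,0,0],"rotation": [0,0,-0.2],"claw": -1},
  {"offset": [0,0,0],"rotation": [0,0,-0.21],"claw": -1},
])

```text
time_s: 18.65
eef_pos: [0.5833, 0.1829, 0.1139]
eef_rot: [-3.141, 0.065, 0.001]
wrist_force: [1.9, -1.1, -1.8]
width: 0.109
grasp_force: 35.0
```

Emit:
play_rows([
  {"offset": [0,0,-0.003],"rotation": [0,0,0],"claw": -1},
  {"offset": [0,0,-0.006],"rotation": [0,0,0],"claw": -1},
  {"offset": [0,0,-0.008],"rotation": [0,0,0],"claw": -1},
  {"offset": [0,0,-0.008],"rotation": [0,0,0],"claw": -1},
  {"offset": [0,0,-0.008],"rotation": [0,0,0],"claw": -1},
])

```text
time_s: 19.15
eef_pos: [0.5834, 0.1829, 0.1062]
eef_rot: [-3.141, 0.063, 0.0]
wrist_force: [0.2, -0.5, 3.4]
width: 0.109
grasp_force: 35.0
```

Emit:
play_rows([
  {"offset": [0,0,-0.002],"rotation": [0,0,0],"claw": -1},
  {"offset": [0,0,-0.004],"rotation": [0,0,0],"claw": -1},
  {"offset": [0,0,-0.005],"rotation": [0,0,0],"claw": -1},
  {"offset": [0,0,-0.0055],"rotation": [0,0,0],"claw": -1},
  {"offset": [0,0,-0.0055],"rotation": [0,0,0],"claw": -1},
])

```text
time_s: 19.65
eef_pos: [0.5835, 0.1828, 0.1009]
eef_rot: [-3.141, 0.063, -0.0]
wrist_force: [-0.3, 0.4, 5.2]
width: 0.106
grasp_force: 35.0
```

It is in by 13 mm. Now the quarter turn.

Emit:
play_rows([
  {"offset": [0,0,0],"rotation": [0,0,0.05],"claw": -1},
  {"offset": [0,0,0],"rotation": [0,0,0.1],"claw": -1},
  {"offset": [0,0,0],"rotation": [0,0,0.15],"claw": -1},
  {"offset": [0,0,0],"rotation": [0,0,0.2],"claw": -1},
  {"offset": [0,0,0],"rotation": [0,0,0.26],"claw": -1},
])

```text
time_s: 20.15
eef_pos: [0.5834, 0.1829, 0.1008]
eef_rot: [-3.05, -0.753, -0.0]
wrist_force: [0.4, -1.1, 4.8]
width: 0.108
grasp_force: 35.0
```

Emit:
play_rows([
  {"offset": [0,0,0],"rotation": [0,0,0.05],"claw": -1},
  {"offset": [0,0,0],"rotation": [0,0,0.1],"claw": -1},
  {"offset": [0,0,0],"rotation": [0,0,0.15],"claw": -1},
  {"offset": [0,0,0],"rotation": [0,0,0.2],"claw": -1},
  {"offset": [0,0,0],"rotation": [0,0,0.26],"claw": -1},
])

```text
time_s: 20.65
eef_pos: [0.5833, 0.1829, 0.1008]
eef_rot: [-2.753, -1.512, -0.0]
wrist_force: [-0.5, -0.8, 5.8]
width: 0.107
grasp_force: 35.0
```

Emit:
play_rows([
  {"offset": [0,0,0],"rotation": [0,0,0.06],"claw": -1},
  {"offset": [0,0,0],"rotation": [0,0,0.12],"claw": -1},
  {"offset": [0,0,0],"rotation": [0,0,0.18],"claw": -1},
  {"offset": [0,0,0],"rotation": [0,0,0.24],"claw": -1},
  {"offset": [0,0,0],"rotation": [0,0,0.25],"claw": -1},
])

```text
time_s: 21.15
eef_pos: [0.5832, 0.1829, 0.1008]
eef_rot: [-2.296, -2.143, -0.0]
wrist_force: [-0.4, -1.2, 6.6]
width: 0.107
grasp_force: 35.0
```

Emit:
play_rows([
  {"offset": [0,0,0.002],"rotation": [0,0,0],"claw": -0.1},
  {"offset": [0,0,0.002],"rotation": [0,0,0],"claw": -0.1},
  {"offset": [0,0,0.002],"rotation": [0,0,0],"claw": -0.1},
  {"offset": [0,0,0.002],"rotation": [0,0,0],"claw": -0.1},
  {"offset": [0,0,0.002],"rotation": [0,0,0],"claw": -0.1},
])

```text
time_s: 21.65
eef_pos: [0.5833, 0.1827, 0.1022]
eef_rot: [-2.299, -2.141, 0.001]
wrist_force: [0.5, 0.7, 0.7]
width: 0.446
grasp_force: 0.0
```

Emit:
play_rows([
  {"offset": [0,0,0.01],"rotation": [0,0,0],"claw": -0.1},
  {"offset": [0,0,0.03],"rotation": [0,0,0],"claw": -0.1},
  {"offset": [0,0,0.06],"rotation": [0,0,0],"claw": -0.1},
  {"offset": [0,0,0.1],"rotation": [0,0,0],"claw": -0.1},
  {"offset": [0,0,0.12],"rotation": [0,0,0],"claw": -0.1},
])

```text
time_s: 22.15
eef_pos: [0.5848, 0.1831, 0.227]
eef_rot: [2.297, 2.139, 0.009]
wrist_force: [-0.3, -0.2, -0.1]
width: 0.449
grasp_force: 0.0
```

Emit:
play_rows([
  {"offset": [-0.03,0,0.03],"rotation": [0,0,0],"claw": -0.1},
  {"offset": [-0.06,0,0.06],"rotation": [0,0,0],"claw": -0.1},
  {"offset": [-0.09,0,0.09],"rotation": [0,0,0],"claw": -0.1},
  {"offset": [-0.12,0,0.1],"rotation": [0,0,0],"claw": -0.1},
  {"offset": [-0.12,0,0.1],"rotation": [0,0,0],"claw": -0.1},
])

```text
time_s: 22.65
eef_pos: [0.4612, 0.1829, 0.3263]
eef_rot: [2.296, 2.142, 0.008]
wrist_force: [0.3, 1.0, 0.2]
width: 0.449
grasp_force: 0.0
```

```bash
python3 - <<'E'
from h import *
o=look(("scene","side"),("stud_grip","grip_mid"))
cv2.imwrite("pics/e.png",np.hstack([cv2.resize(o[n][0][90:290,160:360],(400,400)) for n in o])[:,:,::-1])
print(proj(o["scene"][1],[.5845,.185,.1055]),proj(o["scene"][1],[.5845,.185,.1155]))
E
```

```text
scene stud_grip [([281.7, 131.7], 0.43)]
scene grip_mid [([219.9, 270.0], 0.91)]
side stud_grip [([262.3, 132.5], 0.58)]
side grip_mid [([251.5, 260.8], 0.85)]
[283.84025474 129.84082099] [284.15405935 126.9620681 ]
```

View pics/e.png

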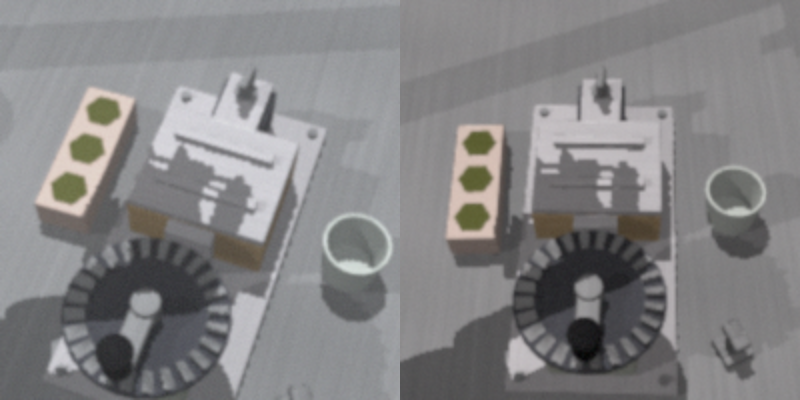

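The wing now lies along y and sits about 10 mm lower than before. The lid is home and the grip is down at -y, so I'll hand in.

```bash
python3 -c "
from plant import bot
print(bot.finish_job())"
```

```text
the job is handed in; nothing more can be done
None
```

The job is handed in, with no verdict returned; my last pictures and arm readings show the lid home, the pawl down and the stud caught after its quarter turn, and the slab, stamp and pot were not touched.

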